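Shut the instrument steriliser and start it

ROBOT

A 6-joint arm with a two-finger parallel gripper is mounted at the origin on a cart in front of the work surface, level with it; the furniture and walls round the work are solid. World frame = base frame: x ahead of the robot, y to its left, z up, the work surface at z = 0. Lengths are in m, angles in rad, forces in N, time in s.
With the tool pointing down it reaches from about 0.35 to 0.875 m from the base axis. Payload 4.2 kg.
Tool frame: the origin (TCP) lies midway between the tips of the shut fingers; the grasp point (between the pads) lies 19 mm behind it; z points along the fingers, y is the line along which they close (so a half turn about z gives the same grasp; the last joint's range is limited). The gripper opens to 87 mm and grips with 3 to 60 N. Pads are 19 mm wide; open, the fingers measure 117 mm over their backs; the gripper's body (75 mm by 190 mm) begins 51 mm behind the grasp point.
Start: joints at [-1.017, 0.385, 0.008, 0, -1.194, -0.259], TCP at [0.182, -0.598, 0.223] pointing down, gripper open.
Joint ranges: [-3.14, 3.14], [-1.21, 2.06], [-1.07, 1.41], [-3.16, 2.05], [-2.99, -0.16], [-3.1, 3.1]. Speed limits (rad/s): [2.79, 2.79, 3.14, 3.14, 3.14, 3.14].

INTERFACE

Orientations are given as a unit quaternion [x, y, z, w].
In Python, from plant import * gives the robot as it stands.
- The arm moves only by the tool drive_tool, never from a script. Its argument "series" is a list of rows, each an object with "dp": the shift along the world's x, y, z as a fraction of full scale, a list of three; "turn": the turn about the world's z as a fraction of full scale; "claw": the opening, from -1 (shut) to 1 (fully open). In form: [{"dp": [tx, ty, tz], "turn": turn, "claw": claw}, ...]. A call has exactly 5 rows; each row is the pose to reach, as a shift and turn from the pose commanded when the call began, turning the shorter way round; what a row does not reach only later rows make up. Full scale, the value 1, is 40 cm for a shift and pi rad for a turn. A row lasts 1/12 s, in which the tool goes at most 41.7 mm and 7.16 degrees, less where a joint would pass 70% of its speed; a pose out of reach is approached as far as the arm can. A call with a number of a shift or a turn outside -1 to 1 is refused whole. A call with a gripper value outside its range is refused whole. The fingers move at their own pace and stop on an object; "newtons" is the grip in N (left out, the last holds). Time passes only in rows, so rows that repeat a pose let the fingers close, or fill a call up. It gives the time, the measured TCP pose, the force, the opening and the grip force at its end, in the units of the state.
- get_obs(): the state, without advancing time (a new reading comes with each control period).
- capture(name): name is "side" or "top"; returns the picture (400x640x3 uint8, red, green, blue); there is no depth.
- camera_params(name): a dict with "intrinsics" (3x3 intrinsics, pixels), "dist_coeffs" ([k1, k2, p1, p2, k3] as OpenCV has them; the pictures are not rectified), "eye" and "rotation" of the camera in the world. Camera axes: x right, y down, z forward; pixel columns grow to the right and rows downward; lengths in m; the calibration is good to about 2 mm. A picture is of the moment at which its call begins. camera_params takes no time and is no camera call.
- close_job(): hands the job in; it is judged then, once.
The state is a dict: "time_s": time; "joints": joint angles; "dq": joint speeds; "tau": joint torques, N m; "position": TCP position; "ee_rot": TCP orientation; "ft_force": force on the tool from outside, world axes, zero at the start; "wrist_torque": the same for the moment, N m; "opening": finger opening in m; "grasp_force": force on a finger pad.
Only numpy, scipy, OpenCV 4.12 (cv2) and the standard library are available. Lean on these libraries where they do the work, as an engineer would, in place of code of your own. Each camera call takes 0.05 s, during which the arm holds its last target. There are 200 camera calls.

TASK

Get the small white instrument steriliser going: with your fingertips push both of its open drawers fully home and swing its raised lid all the way down, and only when all three are shut press the round start button on its top right down and let it come back up. Nothing is to be gripped or picked up, and the bottles, jars and other things standing round it stay where they are.

Things in the scene. Friction and masses are not known exactly. Their poses are not given: they have to be found in the camera images.
- steriliser: White box fixed to the table, 130 (x) x 220 (y) x 70 mm high, origin at the centre of its underside. Front (own -x, towards the robot): two drawers side by side. Top: a lid over the right (own -y) 154 mm, behind a 30 mm wide front ledge; a ledge with the start button along the left (own +y) side, 70 mm above the table. Own z is up; the box is turned a little about z.
- left_drawer (a joint): Opening of the left (+y) drawer in m: 0 fully shut, grows as it comes out along the steriliser's own -x, at most 0.055. Starts open by 25 to 50 mm. Runs level with about 1.2 N of friction, and stays where it is left. Front plate 104 mm wide (y), 41 mm high, from 6 to 47 mm above the table; shut, the plate stands 12 mm before the front of the box.
- left_drawer_lip (a point): Middle of the foremost face of the grey lip on the left drawer's front; moves with the drawer. The lip is 60 mm wide, 10 mm high (28 to 38 mm above the table) and stands 10 mm out from the front plate. When the drawer is shut this point is at own x -87, y +53.5, z 33 mm of the steriliser.
- right_drawer (a joint): Opening of the right (-y) drawer in m, otherwise exactly as left_drawer.
- right_drawer_lip (a point): Middle of the foremost face of the lip on the right drawer's front, as left_drawer_lip; when shut at own x -87, y -53.5, z 33 mm of the steriliser.
- lid (a joint): Angle of the lid in rad: 0 shut (flat), 1.57 standing upright. Starts at 1.05 to 1.6. Hinged along the right (own -y) edge of the box's top, so push its outer side towards own +y and then down. Stays at any angle; 0.1 to 0.25 N m moves it. Plate 100 mm along own x (from -36 to +64 mm) x 154 mm from the hinge to its free edge, 5 mm thick.
- lid_hinge (a point): Middle of the hinge edge on the outer (upper when shut) face of the lid; when the lid is shut it is at own x +14, y -108, z 76 mm of the steriliser. The hinge axis runs along own x, at own y -108, z 70 mm; the lid can open to 1.75 rad.
- lid_edge (a point): Middle of the free edge of the lid's outer face, moves with the lid; 154 mm from lid_hinge. When the lid is shut it is at own x +14, y +46, z 76 mm.
- start_button (a joint): Travel of the start button in m: 0 up, 0.006 fully down, straight down; sprung, about 5 N at full travel, comes back up by itself.
- start_button_top (a point): Middle of the top of the round grey start button, 26 mm across, in a white housing on the ledge at own x -30, y +83 mm, 84 mm above the table when up; moves with the button.
- dappen_jar: Bystander: small round jar 35 mm across, 30 mm high, in front of the steriliser near the line between the two drawers. Origin of all the bystanders: centre of the underside.
- polish_3: Bystander: nail polish bottle 29 mm across, 89 mm high, with a tall white cap, standing upright beside the open drawers, to the left or the right of the steriliser's front.
- polish_6: Bystander: square nail polish bottle 29 mm across, 85 mm high, with a black cap, standing upright on the other side.
- glue_bottle: Bystander: thin bottle 18 mm across, 62 mm high with a pointed cap, upright to the left of the steriliser.
- buffer_block: Bystander: buffer block 26 x 94 x 26 mm lying on the table well to the left.
- grey_tub: Bystander: grey round tub 71 mm across, 60 mm high, well to the left.

How it is judged:
By the outcome, as a careful person would: the job done as asked, in the order asked, and still so for the second after the job is handed in, with the robot touching nothing.
It also fails if it takes over 59 s, if anything falls off the work surface, if the arm or the gripper's body presses on something with over 40 N, if the wrist force passes 120 N, or if a joint passes its speed limit or range.

## Working session

There is one attempt and no reset: what is moved stays moved. The work goes in short steps, Python scripts to look and compute and a tool call to move; the robot and the scene stay as the last step left them, time stands still between calls to the robot, and variables do not carry over. Pictures are saved under pics/ and viewed, at most 10 in all, crops included, and the job is handed in when it is done.

Besides the shell and the picture viewer there is one more tool, called after "Request:" as name([rows], argument=value, ...), one row to a line, values as JSON. drive_tool: Moves the arm, as the interface text tells. Shift numbers are shares of 40 cm and turn numbers shares of pi rad, none past 1 either way. Its arguments: {"type":"object","properties":{"series":{"type":"array","items":{"type":"object","properties":{"dp":{"type":"array","items":{"type":"number","minimum":-1,"maximum":1}},"turn":{"type":"number","minimum":-1,"maximum":1},"claw":{"type":"number"}}}},"newtons":{"type":"number"}},"required":["series"]}

```bash
mkdir -p pics; ls
python3 - <<'E'
from plant import *
import cv2
for n in("side","top"):
    cv2.imwrite(f"pics/{n}0.png",capture(n)[:,:,::-1]); c=camera_params(n); print(n,c)
o=get_obs();print(o)
E
```

```text
pics
side {'intrinsics': array([[365.684185  ,   0.        , 316.46270727],
       [  0.        , 365.684185  , 199.03649817],
       [  0.        ,   0.        ,   1.        ]]), 'dist_coeffs': array([-0.01167786,  0.        ,  0.        ,  0.        ,  0.        ]), 'eye': array([0.42440108, 0.78715457, 0.59511781]), 'rotation': array([-0.03684737,  0.86658098, -0.4970428 ,  0.02506265])}
top {'intrinsics': array([[415.23456858,   0.        , 312.47512961],
       [  0.        , 415.23456858, 200.71401209],
       [  0.        ,   0.        ,   1.        ]]), 'dist_coeffs': array([-0.03341046,  0.        ,  0.        ,  0.        ,  0.        ]), 'eye': array([ 0.27934028, -0.0609985 ,  1.18617593]), 'rotation': array([-0.70017159,  0.7067931 , -0.07096443,  0.07188401])}
{'time_s': 0.1, 'joints': array([-1.01738896e+00,  3.85490928e-01,  6.79395112e-03, -3.98613877e-04,
       -1.19400828e+00, -2.58602918e-01]), 'dq': array([ 0.00095547, -0.00238357,  0.00316432,  0.00157409,  0.00119038,
        0.00089193]), 'tau': array([-2.19297408e-04, -3.91689849e+01,  1.87934035e+01,  4.23190981e+00,
        1.34577855e-02, -7.22678715e-05]), 'position': array([ 0.18145518, -0.59753398,  0.2215799 ]), 'ee_rot': array([-1.46796244e-01,  9.89166274e-01,  9.50039798e-04, -2.06763959e-04]), 'ft_force': array([ 0.0224243 ,  0.31417241, -0.38326923]), 'wrist_torque': array([ 0.00028278, -0.00175678, -0.01972087]), 'grasp_force': 0.0, 'opening': 0.08699039055500318}
```

View pics/side0.png

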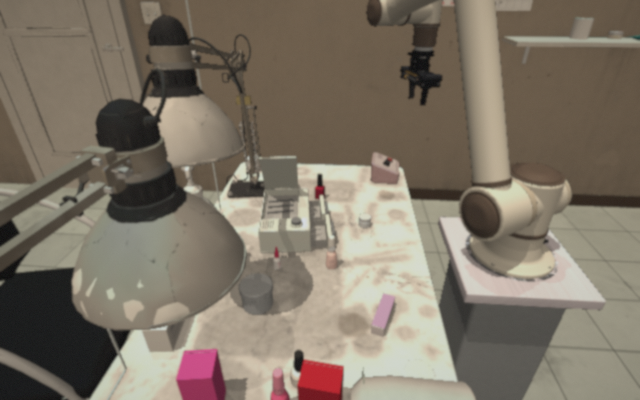

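View pics/top0.png

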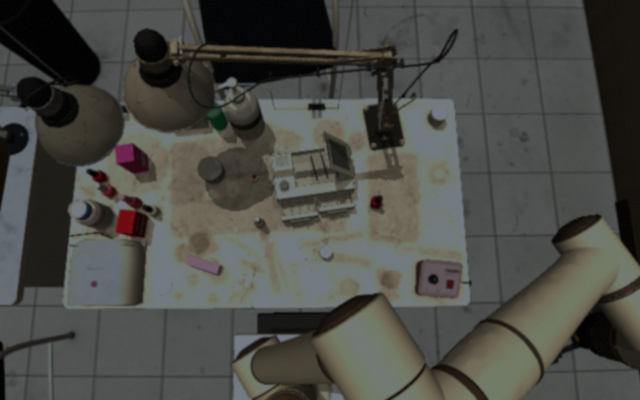

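The side view shows the steriliser near (290,225) with its lid up at (280,172), and the jar at (365,220). The top view shows it near (315,185), the red bottle at (376,202), another at (260,222) and the jar at (326,254). I'll enlarge both.

Run:
```python
import cv2
a=cv2.imread("pics/side0.png")[145:275,235:385]; b=cv2.imread("pics/top0.png")[125:265,245:395]
cv2.imwrite("pics/s1.png",cv2.resize(a,(750,650),interpolation=cv2.INTER_CUBIC)[:600]); b=cv2.convertScaleAbs(b,alpha=1.3);cv2.imwrite("pics/t1.png",cv2.resize(b,(600,560),interpolation=cv2.INTER_CUBIC))
```

```text
(no output)
```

View pics/s1.png

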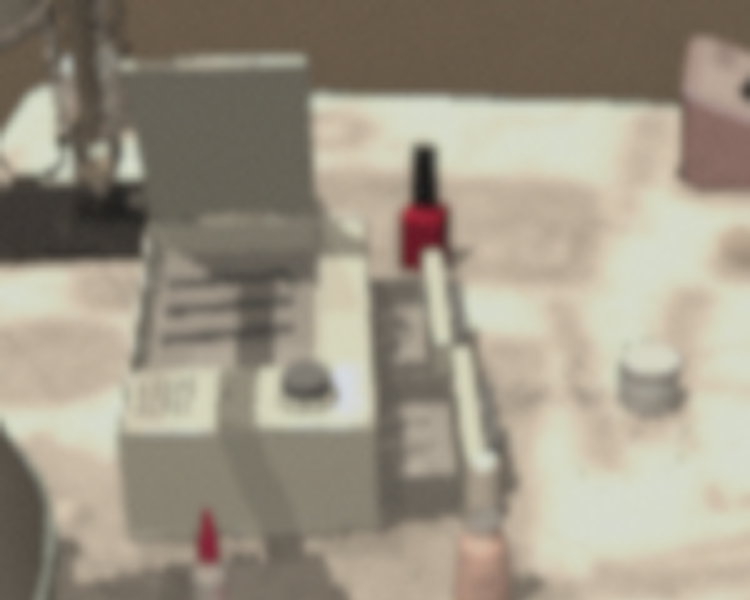

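View pics/t1.png

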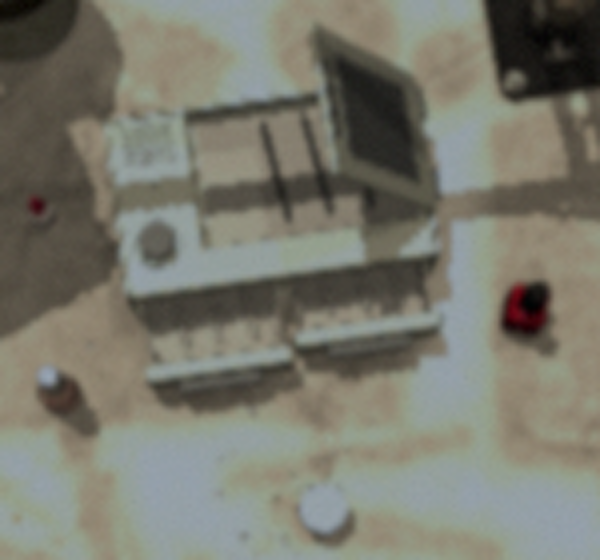

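Enlarged top view, in crop pixels: button (157,243), box front edge from (130,297) to (440,255), left drawer plate from (150,382) to (292,357), right one from (295,345) to (440,325). The lid's free edge runs (318,28) to (338,178), the jar is at (325,508), and the bottles are at (57,385) and (527,305).

```bash
cat > h.py <<'E'
import numpy as np, cv2
from plant import *
from scipy.spatial.transform import Rotation as R
P={n:camera_params(n) for n in("side","top")}
def ray(n,p):
    c=P[n];u=cv2.undistortPoints(np.array([[p]],float),c["intrinsics"],c["dist_coeffs"])[0,0]
    return np.array(c["eye"]),R.from_quat(c["rotation"]).as_matrix()@np.r_[u,1]
def plane(n,p,z):
    o,d=ray(n,p);return o+d*(z-o[2])/d[2]
def tri(a,b):
    o,d=ray("top",a);q,e=ray("side",b)
    s=np.linalg.lstsq(np.c_[d,-e],q-o,rcond=None)[0];x=o+d*s[0];y=q+e*s[1]
    return (x+y)/2,np.linalg.norm(x-y)
T=lambda x,y:(245+x/4-.4,125+y/4-.4)
S=lambda x,y:(235+x/5-.4,145+y/5-.4)
E
python3 - <<'E'
from h import *
np.set_printoptions(precision=4,suppress=True)
b,e=tri(T(157,243),S(307,375));print("button",b,e)
for n,a in dict(jar=(325,508,.03),p3cap=(48,376,.089),p6cap=(537,295,.085),glue=(38,206,.062),fL=(130,297,.07),fR=(440,255,.07),bL=(108,118,.07),lL=(150,378,.047),lLr=(292,354,.047),rL=(295,340,.047),rR=(440,320,.047),btn=(157,243,.084)).items(): print(n,plane("top",T(*a[:2]),a[2]))
print("lid edge back",tri(T(318,28),S(118,62)),"front",tri(T(338,180),S(307,58)))
print("hinge",plane("top",T(425,108),.07),plane("top",T(437,200),.07))
print("jar",tri(T(325,508),S(650,360)))
print("drawer left end L",tri(T(150,378),S(487,465)),"R right end",tri(T(440,322),S(430,253)), "L right end",tri(T(292,355),S(460,347)))
f=[plane("top",T(*a),.07)[:2] for a in((130,297),(440,255))]
d=f[0]-f[1];print("len",np.linalg.norm(d),"yaw",np.degrees(np.arctan2(-d[0],d[1])))
E
```

```text
button [0.5494 0.0174 0.0803] 0.0011097870171925435
jar [ 0.3721 -0.0964  0.03  ]
p3cap [0.457  0.0894 0.089 ]
p6cap [ 0.5101 -0.2406  0.085 ]
glue [0.5819 0.1022 0.062 ]
fL [0.5145 0.0365 0.07  ]
fR [ 0.5421 -0.1772  0.07  ]
bL [0.6432 0.0531 0.07  ]
lL [0.4618 0.0242 0.047 ]
lLr [ 0.4777 -0.0745  0.047 ]
rL [ 0.4876 -0.0767  0.047 ]
rR [ 0.5008 -0.1782  0.047 ]
btn [0.5491 0.0172 0.084 ]
lid edge back (array([ 0.6596, -0.0913,  0.2015]), np.float64(0.0029109767570486855)) front (array([ 0.56  , -0.1022,  0.2024]), np.float64(0.002230267971746389))
hinge [ 0.6484 -0.1699  0.07  ] [ 0.5814 -0.1763  0.07  ]
jar (array([ 0.3709, -0.0963,  0.0249]), np.float64(0.0033517682009031368))
drawer left end L (array([0.4598, 0.0253, 0.0356]), np.float64(0.007611580386216836)) R right end (array([ 0.501 , -0.1787,  0.0421]), np.float64(0.001229929747738463)) L right end (array([ 0.4772, -0.0745,  0.0421]), np.float64(0.001399494843125329))
len 0.21555587968988332 yaw 7.346472744016399
```

Checks against the given sizes:
- Front edge 216 mm (220 given) and side 130 mm, with yaw about 7.35°.
- Lid edge about 0.15 m from the hinge, so the lid angle is about 1.07 rad.
- Drawers open by about 41 mm (left) and 28 mm (right).
- Origin about (0.592, -0.0625).

I'll move to a point in front of the right drawer.

Request:
drive_tool([
  {"dp":[0.045,0.078,-0.017],"turn":-0.02,"claw":-1},
  {"dp":[0.09,0.156,-0.034],"turn":-0.04,"claw":-1},
  {"dp":[0.134,0.233,-0.051],"turn":-0.053,"claw":-1},
  {"dp":[0.178,0.311,-0.068],"turn":-0.053,"claw":-1},
  {"dp":[0.223,0.389,-0.085],"turn":-0.053,"claw":-1},
])

```text
time_s: 0.52
position: [0.2709, -0.4407, 0.1878]
ee_rot: [-0.064, 0.998, 0.0, -0.0]
ft_force: [0.7, 0.2, 0.4]
opening: 0.0616
grasp_force: 0.0
```

Request:
drive_tool([
  {"dp":[0.045,0.078,-0.017],"turn":0,"claw":-1},
  {"dp":[0.09,0.156,-0.034],"turn":0,"claw":-1},
  {"dp":[0.134,0.233,-0.051],"turn":0,"claw":-1},
  {"dp":[0.178,0.311,-0.068],"turn":0,"claw":-1},
  {"dp":[0.223,0.389,-0.085],"turn":0,"claw":-1},
])

```text
time_s: 0.93
position: [0.3602, -0.2851, 0.1541]
ee_rot: [-0.064, 0.998, 0.0, -0.0]
ft_force: [0.8, -1.5, -0.3]
opening: 0.0282
grasp_force: 0.0
```

Request:
drive_tool([
  {"dp":[0.045,0.078,-0.017],"turn":0,"claw":-1},
  {"dp":[0.09,0.156,-0.034],"turn":0,"claw":-1},
  {"dp":[0.134,0.233,-0.051],"turn":0,"claw":-1},
  {"dp":[0.178,0.311,-0.068],"turn":0,"claw":-1},
  {"dp":[0.223,0.389,-0.085],"turn":0,"claw":-1},
])

```text
time_s: 1.35
position: [0.4494, -0.1295, 0.1202]
ee_rot: [-0.064, 0.998, 0.0, -0.0]
ft_force: [0.6, 0.3, 1.0]
opening: 0.0019
grasp_force: 0.0
```

Request:
drive_tool([
  {"dp":[0,0,-0.06],"turn":0,"claw":-1},
  {"dp":[0,0,-0.12],"turn":0,"claw":-1},
  {"dp":[0,0,-0.18],"turn":0,"claw":-1},
  {"dp":[0,0,-0.225],"turn":0,"claw":-1},
  {"dp":[0,0,-0.225],"turn":0,"claw":-1},
])

```text
time_s: 1.77
position: [0.4461, -0.131, 0.0272]
ee_rot: [-0.064, 0.998, 0.0, -0.004]
ft_force: [-1.8, 0.5, 0.6]
opening: 0.0003
grasp_force: 0.0
```

Request:
drive_tool([
  {"dp":[0.02,0.0026,0],"turn":0,"claw":-1},
  {"dp":[0.04,0.0052,0],"turn":0,"claw":-1},
  {"dp":[0.06,0.0077,0],"turn":0,"claw":-1},
  {"dp":[0.08,0.0103,0],"turn":0,"claw":-1},
  {"dp":[0.1,0.0129,0],"turn":0,"claw":-1},
])

```text
time_s: 2.18
position: [0.4904, -0.126, 0.0315]
ee_rot: [-0.064, 0.998, -0.0, 0.001]
ft_force: [-1.3, 0.1, 1.8]
opening: 0.0005
grasp_force: 0.9
```

Request:
drive_tool([
  {"dp":[0.006,0.0008,0],"turn":0,"claw":-1},
  {"dp":[0.012,0.0016,0],"turn":0,"claw":-1},
  {"dp":[0.018,0.0023,0],"turn":0,"claw":-1},
  {"dp":[0.024,0.0031,0],"turn":0,"claw":-1},
  {"dp":[0.024,0.0031,0],"turn":0,"claw":-1},
])

```text
time_s: 2.6
position: [0.4993, -0.1248, 0.0306]
ee_rot: [-0.064, 0.998, -0.0, 0.0]
ft_force: [0.2, 0.5, 0.3]
opening: 0.0002
grasp_force: 0.1
```

Request:
drive_tool([
  {"dp":[0.005,0.0006,0],"turn":0,"claw":-1},
  {"dp":[0.01,0.0013,0],"turn":0,"claw":-1},
  {"dp":[0.015,0.0019,0],"turn":0,"claw":-1},
  {"dp":[0.02,0.0026,0],"turn":0,"claw":-1},
  {"dp":[0.02,0.0026,0],"turn":0,"claw":-1},
])

```text
time_s: 3.02
position: [0.5034, -0.1242, 0.0301]
ee_rot: [-0.064, 0.998, 0.0, -0.004]
ft_force: [-8.3, -1.1, 6.3]
opening: 0.0003
grasp_force: 3.6
```

Request:
drive_tool([
  {"dp":[0.003,0.0004,0],"turn":0,"claw":-1},
  {"dp":[0.006,0.0008,0],"turn":0,"claw":-1},
  {"dp":[0.008,0.001,0],"turn":0,"claw":-1},
  {"dp":[0.008,0.001,0],"turn":0,"claw":-1},
  {"dp":[0.008,0.001,0],"turn":0,"claw":-1},
])

```text
time_s: 3.43
position: [0.5035, -0.1242, 0.0299]
ee_rot: [-0.063, 0.998, 0.0, -0.007]
ft_force: [-12.9, -1.5, 10.0]
opening: 0.0004
grasp_force: 6.0
```

Request:
drive_tool([
  {"dp":[-0.09,-0.0116,0],"turn":0,"claw":-1},
  {"dp":[-0.18,-0.023,0.03],"turn":0,"claw":-1},
  {"dp":[-0.217,0.05,0.06],"turn":0,"claw":-1},
  {"dp":[-0.217,0.14,0.06],"turn":0,"claw":-1},
  {"dp":[-0.217,0.229,0.06],"turn":0,"claw":-1},
])

```text
time_s: 3.85
position: [0.4237, -0.0311, 0.0557]
ee_rot: [-0.063, 0.998, 0.0, 0.002]
ft_force: [1.2, 0.0, -0.1]
opening: 0.0004
grasp_force: 0.0
```

Request:
drive_tool([
  {"dp":[0,0,0],"turn":0,"claw":-1},
  {"dp":[0,0,-0.03],"turn":0,"claw":-1},
  {"dp":[0,0,-0.06],"turn":0,"claw":-1},
  {"dp":[0,0,-0.06],"turn":0,"claw":-1},
  {"dp":[0,0,-0.06],"turn":0,"claw":-1},
])

```text
time_s: 4.27
position: [0.4235, -0.0317, 0.0304]
ee_rot: [-0.064, 0.998, -0.0, -0.0]
ft_force: [0.7, -0.7, -0.2]
opening: 0.0005
grasp_force: 0.0
```

Request:
drive_tool([
  {"dp":[0.024,0.0031,0],"turn":0,"claw":-1},
  {"dp":[0.048,0.0062,0],"turn":0,"claw":-1},
  {"dp":[0.072,0.0093,0],"turn":0,"claw":-1},
  {"dp":[0.096,0.0124,0],"turn":0,"claw":-1},
  {"dp":[0.12,0.0155,0],"turn":0,"claw":-1},
])

```text
time_s: 4.68
position: [0.4722, -0.0256, 0.0307]
ee_rot: [-0.064, 0.998, -0.0, -0.0]
ft_force: [-2.0, 1.1, 1.6]
opening: 0.0002
grasp_force: 0.9
```

Request:
drive_tool([
  {"dp":[0.008,0.001,0],"turn":0,"claw":-1},
  {"dp":[0.016,0.002,0],"turn":0,"claw":-1},
  {"dp":[0.024,0.0031,0],"turn":0,"claw":-1},
  {"dp":[0.03,0.0039,0],"turn":0,"claw":-1},
  {"dp":[0.03,0.0039,0],"turn":0,"claw":-1},
])

```text
time_s: 5.1
position: [0.4836, -0.024, 0.0305]
ee_rot: [-0.064, 0.998, 0.0, 0.0]
ft_force: [-0.2, 0.5, 0.2]
opening: 0.0006
grasp_force: 0.0
```

Request:
drive_tool([
  {"dp":[0.005,0.0006,0],"turn":0,"claw":-1},
  {"dp":[0.01,0.0013,0],"turn":0,"claw":-1},
  {"dp":[0.015,0.0019,0],"turn":0,"claw":-1},
  {"dp":[0.02,0.0026,0],"turn":0,"claw":-1},
  {"dp":[0.02,0.0026,0],"turn":0,"claw":-1},
])

```text
time_s: 5.52
position: [0.4894, -0.0233, 0.0303]
ee_rot: [-0.064, 0.998, -0.0, -0.002]
ft_force: [-4.7, 0.4, 4.0]
opening: 0.0003
grasp_force: 2.4
```

Request:
drive_tool([
  {"dp":[0.004,0.0005,0],"turn":0,"claw":-1},
  {"dp":[0.008,0.001,0],"turn":0,"claw":-1},
  {"dp":[0.012,0.0016,0],"turn":0,"claw":-1},
  {"dp":[0.016,0.002,0],"turn":0,"claw":-1},
  {"dp":[0.016,0.002,0],"turn":0,"claw":-1},
])

```text
time_s: 5.93
position: [0.4896, -0.0238, 0.0294]
ee_rot: [-0.063, 0.998, -0.001, -0.009]
ft_force: [-14.8, 2.3, 11.7]
opening: 0.0002
grasp_force: 7.3
```

Both drawers are at their stops. Before going to the lid, I'll check the lamp's position for clearance and work out the arc.

Run:
```python
from h import *
np.set_printoptions(precision=3,suppress=True)
print("elbow",tri((385,55),(242,48)),"lamptop",tri((150,42),(165,22)),"base",plane("top",(383,125),0),"pole end",tri((385,75),(250,110)))
o=np.array([.592,-.0625]);ex=np.array([.9918,.1279]);ey=np.array([-.1279,.9918])
for t in (65,61,50,40,30,20,10,0):
    a=np.radians(t);r=.115;k=.006+.015*np.sin(a)
    y=-.108+r*np.cos(a)-k*np.sin(a);z=.07+r*np.sin(a)+k*np.cos(a)
    print(t,o+.014*ex+y*ey,z)
import cv2;cv2.imwrite("pics/s2.png",cv2.resize(capture("side")[130:290,220:420,::-1],(800,600),interpolation=cv2.INTER_CUBIC))
```

```text
elbow (array([ 0.711, -0.204,  0.459]), np.float64(0.007667876402783807)) lamptop (array([0.695, 0.218, 0.549]), np.float64(0.006977885052507338)) base [ 0.755 -0.277  0.   ] pole end (array([ 0.733, -0.234,  0.296]), np.float64(0.04935549152854373))
65 [ 0.616 -0.137] 0.18250643840305128
61 [ 0.615 -0.129] 0.17985048476368173
50 [ 0.612 -0.108] 0.16933789476439326
40 [ 0.61 -0.09] 0.15590289992025744
30 [ 0.608 -0.076] 0.13919134295108992
20 [ 0.606 -0.064] 0.11979137927981641
10 [ 0.605 -0.057] 0.09844353802471276
0 [ 0.605 -0.054] 0.07600000000000001
```

View pics/s2.png

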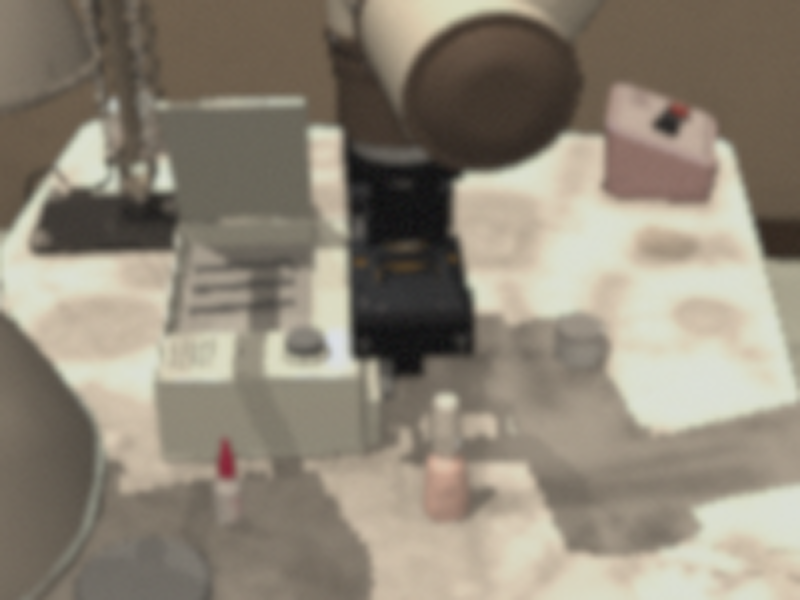

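The left drawer is shut and nothing has moved. Now over to the lid's outer side, pushing at own x of about -0.012 to stay clear of the lamp.

Request:
drive_tool([
  {"dp":[-0.08,-0.0103,0],"turn":0,"claw":-1},
  {"dp":[-0.1,-0.013,0.08],"turn":0,"claw":-1},
  {"dp":[-0.1,-0.013,0.18],"turn":0,"claw":-1},
  {"dp":[-0.1,-0.013,0.28],"turn":0,"claw":-1},
  {"dp":[-0.1,-0.013,0.38],"turn":0,"claw":-1},
])

```text
time_s: 6.4
position: [0.458, -0.0274, 0.1849]
ee_rot: [-0.064, 0.998, -0.0, 0.001]
ft_force: [1.9, -0.4, 0.0]
opening: 0.0007
grasp_force: 0.0
```

Request:
drive_tool([
  {"dp":[0.0,-0.05,0.08],"turn":0,"claw":-1},
  {"dp":[0.02,-0.14,0.12],"turn":0,"claw":-1},
  {"dp":[0.06,-0.23,0.16],"turn":0,"claw":-1},
  {"dp":[0.11,-0.315,0.195],"turn":0,"claw":-1},
  {"dp":[0.16,-0.405,0.195],"turn":0,"claw":-1},
])

```text
time_s: 6.82
position: [0.5241, -0.191, 0.2652]
ee_rot: [-0.065, 0.998, -0.001, 0.005]
ft_force: [1.3, 1.2, 0.5]
opening: 0.0005
grasp_force: 0.0
```

Request:
drive_tool([
  {"dp":[0.09,0.006,0],"turn":0,"claw":-1},
  {"dp":[0.18,0.012,0],"turn":0,"claw":-1},
  {"dp":[0.18,0.012,-0.08],"turn":0,"claw":-1},
  {"dp":[0.18,0.012,-0.16],"turn":0,"claw":-1},
  {"dp":[0.18,0.012,-0.235],"turn":0,"claw":-1},
])

```text
time_s: 7.23
position: [0.5946, -0.1843, 0.1651]
ee_rot: [-0.064, 0.998, -0.0, 0.001]
ft_force: [-0.1, 0.1, -1.3]
opening: 0.0003
grasp_force: 0.0
```

Request:
drive_tool([
  {"dp":[-0.006,0.073,0.0175],"turn":0,"claw":-1},
  {"dp":[-0.011,0.131,0.032],"turn":0,"claw":-1},
  {"dp":[-0.019,0.173,0.0125],"turn":0,"claw":-1},
  {"dp":[-0.024,0.206,-0.0075],"turn":0,"claw":-1},
  {"dp":[-0.026,0.228,-0.025],"turn":0,"claw":-1},
])

```text
time_s: 7.65
position: [0.5836, -0.0918, 0.1564]
ee_rot: [-0.065, 0.998, -0.0, 0.001]
ft_force: [1.3, -1.6, 0.9]
opening: 0.0004
grasp_force: 0.5
```

Request:
drive_tool([
  {"dp":[-0.005,0.0325,-0.035],"turn":0,"claw":-1},
  {"dp":[-0.0075,0.0575,-0.0725],"turn":0,"claw":-1},
  {"dp":[-0.01,0.0725,-0.11],"turn":0,"claw":-1},
  {"dp":[-0.0125,0.0825,-0.1425],"turn":0,"claw":-1},
  {"dp":[-0.0125,0.0875,-0.165],"turn":0,"claw":-1},
])

```text
time_s: 8.07
position: [0.5775, -0.0575, 0.0889]
ee_rot: [-0.064, 0.998, 0.0, -0.001]
ft_force: [-0.3, 0.4, 1.4]
opening: 0.0006
grasp_force: 0.4
```

Request:
drive_tool([
  {"dp":[0,0,-0.007],"turn":0,"claw":-1},
  {"dp":[0,0,-0.014],"turn":0,"claw":-1},
  {"dp":[0,0,-0.021],"turn":0,"claw":-1},
  {"dp":[0,0,-0.028],"turn":0,"claw":-1},
  {"dp":[0,0,-0.028],"turn":0,"claw":-1},
])

```text
time_s: 8.48
position: [0.5781, -0.0582, 0.0792]
ee_rot: [-0.064, 0.998, 0.0, 0.0]
ft_force: [0.3, 0.4, -0.1]
opening: 0.0006
grasp_force: 0.0
```

Request:
drive_tool([
  {"dp":[0,0,-0.004],"turn":0,"claw":-1},
  {"dp":[0,0,-0.008],"turn":0,"claw":-1},
  {"dp":[0,0,-0.012],"turn":0,"claw":-1},
  {"dp":[0,0,-0.016],"turn":0,"claw":-1},
  {"dp":[0,0,-0.016],"turn":0,"claw":-1},
])

```text
time_s: 8.9
position: [0.5784, -0.058, 0.0761]
ee_rot: [-0.065, 0.998, -0.0, 0.001]
ft_force: [-5.5, 1.5, 16.0]
opening: 0.0007
grasp_force: 7.8
```

Request:
drive_tool([
  {"dp":[0,0,0.06],"turn":0,"claw":-1},
  {"dp":[0,0,0.12],"turn":0,"claw":-1},
  {"dp":[0,0.06,0.12],"turn":0,"claw":-1},
  {"dp":[-0.035,0.12,0.12],"turn":0,"claw":-1},
  {"dp":[-0.069,0.188,0.12],"turn":0,"claw":-1},
])

```text
time_s: 9.32
position: [0.5505, 0.0175, 0.1213]
ee_rot: [-0.063, 0.998, 0.0, 0.001]
ft_force: [0.3, 0.4, 0.1]
opening: 0.0005
grasp_force: 0.0
```

Request:
drive_tool([
  {"dp":[0,0,0],"turn":0,"claw":-1},
  {"dp":[0,0,0],"turn":0,"claw":-1},
  {"dp":[0,0,0],"turn":0,"claw":-1},
  {"dp":[0,0,0],"turn":0,"claw":-1},
  {"dp":[0,0,0],"turn":0,"claw":-1},
])

```text
time_s: 9.73
position: [0.5507, 0.0165, 0.1208]
ee_rot: [-0.063, 0.998, -0.0, -0.0]
ft_force: [0.0, 0.5, -0.3]
opening: -0.0003
grasp_force: 0.0
```

Run:
```python
from h import *
a=cv2.resize(capture("side")[160:270,235:345,::-1],(400,400),interpolation=cv2.INTER_CUBIC)
b=cv2.resize(capture("top")[140:250,245:355,::-1],(400,400),interpolation=cv2.INTER_CUBIC)
cv2.imwrite("pics/c3.png",np.hstack([a,cv2.convertScaleAbs(b,alpha=1.3)]))
```

```text
(no output)
```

View pics/c3.png

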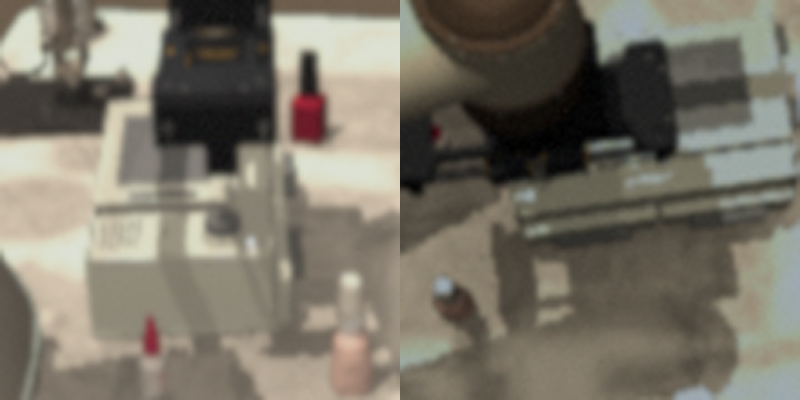

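The lid is flat. Both front plates stand in one line close to the box, at about (520,230) to (790,190) in the right half, and the fingers are over the button at about (220,215). Pressing the button.

Request:
drive_tool([
  {"dp":[0,0,-0.04],"turn":0,"claw":-1},
  {"dp":[0,0,-0.08],"turn":0,"claw":-1},
  {"dp":[0,0,-0.09],"turn":0,"claw":-1},
  {"dp":[0,0,-0.095],"turn":0,"claw":-1},
  {"dp":[0,0,-0.1],"turn":0,"claw":-1},
])

```text
time_s: 10.25
position: [0.5501, 0.0167, 0.0812]
ee_rot: [-0.064, 0.998, -0.0, -0.001]
ft_force: [-1.2, -1.3, 3.9]
opening: 0.0006
grasp_force: 1.5
```

Request:
drive_tool([
  {"dp":[0,0,-0.003],"turn":0,"claw":-1},
  {"dp":[0,0,-0.006],"turn":0,"claw":-1},
  {"dp":[0,0,-0.009],"turn":0,"claw":-1},
  {"dp":[0,0,-0.01],"turn":0,"claw":-1},
  {"dp":[0,0,-0.01],"turn":0,"claw":-1},
])

```text
time_s: 10.67
position: [0.5503, 0.0169, 0.0784]
ee_rot: [-0.064, 0.998, -0.0, 0.0]
ft_force: [-4.7, -1.7, 8.4]
opening: 0.0004
grasp_force: 4.2
```

Request:
drive_tool([
  {"dp":[0,0,-0.004],"turn":0,"claw":-1},
  {"dp":[0,0,-0.008],"turn":0,"claw":-1},
  {"dp":[0,0,-0.01],"turn":0,"claw":-1},
  {"dp":[0,0,-0.01],"turn":0,"claw":-1},
  {"dp":[0,0,-0.01],"turn":0,"claw":-1},
])

```text
time_s: 11.08
position: [0.5504, 0.0168, 0.0778]
ee_rot: [-0.065, 0.998, -0.001, 0.001]
ft_force: [-11.7, -0.7, 27.5]
opening: 0.0005
grasp_force: 13.6
```

Request:
drive_tool([
  {"dp":[0,0,0.03],"turn":0,"claw":-1},
  {"dp":[0,0,0.08],"turn":0,"claw":-1},
  {"dp":[0,0,0.16],"turn":0,"claw":-1},
  {"dp":[0,0,0.24],"turn":0,"claw":-1},
  {"dp":[0,0,0.32],"turn":0,"claw":-1},
])

```text
time_s: 11.5
position: [0.5509, 0.0177, 0.2026]
ee_rot: [-0.064, 0.998, 0.0, 0.001]
ft_force: [1.3, 0.2, -0.0]
opening: 0.0005
grasp_force: 0.0
```

Request:
drive_tool([
  {"dp":[-0.08,0,0.02],"turn":0,"claw":-1},
  {"dp":[-0.16,0,0.04],"turn":0,"claw":-1},
  {"dp":[-0.22,0,0.06],"turn":0,"claw":-1},
  {"dp":[-0.28,0,0.06],"turn":0,"claw":-1},
  {"dp":[-0.28,0,0.06],"turn":0,"claw":-1},
])

```text
time_s: 11.92
position: [0.4354, 0.0173, 0.2259]
ee_rot: [-0.064, 0.998, 0.001, 0.001]
ft_force: [-0.6, -0.3, 0.4]
opening: 0.0005
grasp_force: 0.0
```

Run:
```python
from h import *
a=cv2.resize(capture("side")[155:275,235:385,::-1],(800,600),interpolation=cv2.INTER_CUBIC)
cv2.imwrite("pics/c4.png",a)
```

```text
(no output)
```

View pics/c4.png

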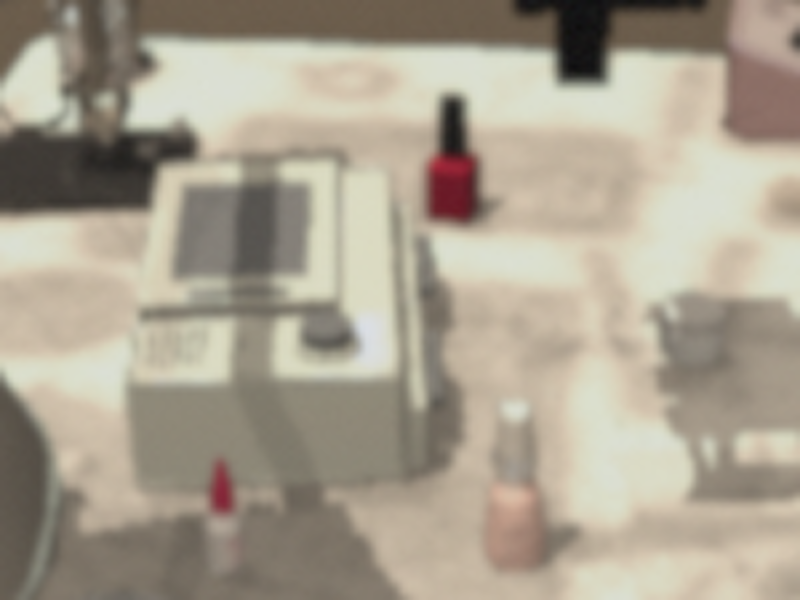

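The lid is flat, both drawers are home at about (425,330), the button is back up at (328,330), and the bottles and jar are where they were.

```bash
python3 -c "
from plant import *
print(close_job())"
```

```text
the job is handed in; nothing more can be done
None
```

The job is handed in at about 12 s: both drawers and the lid are shut, the start button was then pressed fully down and came back up, and the last picture shows the bottles and jar next to the steriliser undisturbed.

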